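Put the mixed-up drivers back in their colour-coded rests

ROBOT

A 6-joint arm with a two-finger parallel gripper is mounted at the origin on a cart in front of the work surface, level with it; the furniture and walls round the work are solid. World frame = base frame: x ahead of the robot, y to its left, z up, the work surface at z = 0. Lengths are in m, angles in rad, forces in N, time in s.
With the tool pointing down it reaches from about 0.35 to 0.975 m from the base axis. Payload 4.9 kg.
Tool frame: the origin (TCP) lies midway between the tips of the shut fingers; the grasp point (between the pads) lies 19 mm behind it; z points along the fingers, y is the line along which they close (so a half turn about z gives the same grasp; the last joint's range is limited). The gripper opens to 85 mm and grips with 20 to 120 N. Pads are 22 mm wide; open, the fingers measure 114 mm over their backs; the gripper's body (76 mm by 85 mm) begins 54 mm behind the grasp point. The pads swing forward as they close: fully open they stand 13 mm farther back than shut.
Start: joints at [1.136, 0.053, 1.613, -0, 1.476, -0.119], TCP at [0.194, 0.594, 0.231] pointing down, gripper open.
Joint ranges: [-3.01, 3.01], [-1.01, 2.22], [0.06, 2.58], [-1.02, 4.17], [0.09, 2.62], [-3.14, 3.14]. Speed limits (rad/s): [2.57, 2.57, 3.14, 3.14, 3.14, 3.14].

INTERFACE

Orientations are given as a unit quaternion [w, x, y, z].
In Python, from rig import get_obs, eyes, ticket gives the robot as it stands. The module is installed in compiled form; this text tells all that it offers.
- The arm moves only by the tool send_rows, never from a script. Its argument "plan" is a list of rows, each an object of numbers: "tx", "ty", "tz": the shift along the tool's x, y, z in m; "roll": the turn about the tool's z in rad. A call has exactly 10 rows; each row shifts and turns the commanded pose from where the row before left it, along the tool's axes as they then stand; what a row does not reach is not made up. A row lasts 1/10 s, in which the tool goes at most 50 mm and 8.59 degrees, less where a joint would pass 70% of its speed; a pose out of reach is approached as far as the arm can. A call with a gripper value outside its range is refused whole. "jaw" is the finger opening in m, from 0 to 0.0854, set as the call begins (left out, the last holds). The fingers move at their own pace and stop on an object; "grip_force" is the grip in N (left out, the last holds). Time passes only in rows, so rows that do not move let the fingers close, or fill a call up. It gives the time, the measured TCP pose, the force, the opening and the grip force at its end, in the units of the state.
- get_obs(): the state, without advancing time (a new reading comes with each control period).
- eyes.capture(name): name is "scene" or "top"; returns a dict with "image" (480x640x3 uint8, red, green, blue), "camera_matrix" (3x3 intrinsics, pixels), "R" (3x3) and "t" (3): a world point X has camera coordinates R X + t. Camera axes: x right, y down, z forward; pixel columns grow to the right and rows downward; lengths in m; the calibration is good to about 2 mm. A picture is of the moment at which its call begins. There is no depth.
- ticket.sign_off(): hands the job in; it is judged then, once.
The state is a dict: "t": time; "joints": joint angles; "qd": joint speeds; "effort": joint torques, N m; "tool_pos": TCP position; "tcp_rot": TCP orientation; "wrist_force": force on the tool from outside, world axes, zero at the start; "wrist_torque": the same for the moment, N m; "width": finger opening in m; "gripper_force": force on a finger pad.
Only numpy, scipy, OpenCV 4.12 (cv2) and the standard library are available. Lean on these libraries where they do the work, as an engineer would, in place of code of your own. Each camera call takes 0.05 s, during which the arm holds its last target. There are 200 camera calls.

TASK

The precision screwdrivers and the marker pen have been put back in the wrong places on the tool rest, and the next person would pick up the wrong bit. Swap them round so that each tool lies squarely in both saddles of the rest of its own colour (red, blue and grey driver, green-capped marker); the white rest is a spare and free for use on the way. Leave the dish of screws standing where it is.

Things in the scene. Friction and masses are not known exactly. Their poses are not given: they have to be found in the camera images.
- driver_red: precision screwdriver lying flat: red ribbed handle 80 to 90 mm long, 12 mm thick, thin steel shaft; 144 mm overall. Origin: mid-length, 8 mm below its axis; +y towards the handle's cap, z up. Grasp point (also centre of mass and the point that goes over a rest's middle): middle of the handle, 20 mm along +y and 8 mm up from the origin, gripped across x
- driver_blue: precision screwdriver lying flat: blue ribbed handle 80 to 90 mm long, 12 mm thick, thin steel shaft; 149 mm overall. Origin: mid-length, 8 mm below its axis; +y towards the handle's cap, z up. Grasp point (also centre of mass and the point that goes over a rest's middle): middle of the handle, 20 mm along +y and 8 mm up from the origin, gripped across x
- driver_grey: precision screwdriver lying flat: dark slate grey ribbed handle 80 to 90 mm long, 12 mm thick, thin steel shaft; 154 mm overall. Origin: mid-length, 8 mm below its axis; +y towards the handle's cap, z up. Grasp point (also centre of mass and the point that goes over a rest's middle): middle of the handle, 20 mm along +y and 8 mm up from the origin, gripped across x
- marker_green: marker pen, white barrel with a green cap, lying; 135 mm long, 17 mm thick. Origin: middle of its length, underside; y along it, z up. Grasp it across x at mid-length, 8 mm up; that point goes over the middle of a rest
- rest_red: red rest, home of the red driver; one of five fixed 58 mm apart on a black tray: two red saddles 54 mm apart along y (47 mm clear for fingers), red tab at the front (+y). Origin: middle, underside, 6 mm above the desk; tools lie along y, either way round. Saddle floor 24 mm up, 18 mm wide; cheeks flare to 35 mm wide at 36 mm up; black strip between saddles 5 mm up
- rest_blue: blue rest, home of the blue driver; one of five fixed 58 mm apart on a black tray: two blue saddles 54 mm apart along y (47 mm clear for fingers), blue tab at the front (+y). Origin: middle, underside, 6 mm above the desk; tools lie along y, either way round. Saddle floor 24 mm up, 18 mm wide; cheeks flare to 35 mm wide at 36 mm up; black strip between saddles 5 mm up
- rest_grey: grey rest, home of the grey driver; one of five fixed 58 mm apart on a black tray: two grey saddles 54 mm apart along y (47 mm clear for fingers), grey tab at the front (+y). Origin: middle, underside, 6 mm above the desk; tools lie along y, either way round. Saddle floor 24 mm up, 18 mm wide; cheeks flare to 35 mm wide at 36 mm up; black strip between saddles 5 mm up
- rest_green: green rest, home of the green-capped marker; one of five fixed 58 mm apart on a black tray: two green saddles 54 mm apart along y (47 mm clear for fingers), green tab at the front (+y). Origin: middle, underside, 6 mm above the desk; tools lie along y, either way round. Saddle floor 24 mm up, 18 mm wide; cheeks flare to 35 mm wide at 36 mm up; black strip between saddles 5 mm up
- rest_white: white rest, spare, empty at the start; one of five fixed 58 mm apart on a black tray: two white saddles 54 mm apart along y (47 mm clear for fingers), white tab at the front (+y). Origin: middle, underside, 6 mm above the desk; tools lie along y, either way round. Saddle floor 24 mm up, 18 mm wide; cheeks flare to 35 mm wide at 36 mm up; black strip between saddles 5 mm up
- screw_dish: shallow round steel dish with tiny screws, 75 mm across, 14 mm high, standing on the desk beside the tray; not to be moved. Origin: centre of its underside
Things that resemble listed ones, but are neither listed nor needed, are in the scene too. Leave any orange or turquoise look-alike of the driver_blue alone.

How it is judged:
By the outcome, as a careful person would: the job done as asked, in the order asked, and still so for the second after the job is handed in, with the robot touching nothing.
It also fails if it takes over 96 s, if anything falls off the work surface, if the arm or the gripper's body presses on something with over 40 N, if the wrist force passes 120 N, or if a joint passes its speed limit or range.

## Working session

There is one attempt and no reset: what is moved stays moved. The work goes in short steps, Python scripts to look and compute and a tool call to move; the robot and the scene stay as the last step left them, time stands still between calls to the robot, and variables do not carry over. Pictures are saved under pics/ and viewed, at most 14 in all, crops included, and the job is handed in when it is done.

Besides the shell and the picture viewer there is one more tool, called after "Request:" as a command line: name --argument value ..., lists and objects as JSON in quotes. send_rows: Moves the arm, as the interface text tells. Its arguments: {"type":"object","properties":{"plan":{"type":"array","items":{"type":"object","properties":{"tx":{"type":"number"},"ty":{"type":"number"},"tz":{"type":"number"},"roll":{"type":"number"}}}},"jaw":{"type":"number"},"grip_force":{"type":"number"}},"required":["plan"]}

```bash
mkdir -p pics
python3 - <<'E'
from rig import get_obs, eyes
import cv2,pickle
o=get_obs();print(o)
for n in("top","scene"):
    c=eyes.capture(n);pickle.dump(c,open(n+".pkl","wb"))
    cv2.imwrite(f"pics/{n}0.png",c["image"][...,::-1]);print(n,c["camera_matrix"],c["R"],c["t"])
E
```

```text
{'t': 0.0, 'joints': array([ 1.13601811e+00,  5.33612679e-02,  1.61430916e+00, -7.95170762e-06,
        1.47599421e+00, -1.18991257e-01]), 'qd': array([ 0.00039986,  0.00096547,  0.00042586, -0.00020705,  0.00344953,
        0.00032631]), 'effort': array([-1.80513933e-03, -3.93651080e+01, -3.70186615e+01, -2.15442674e-04,
        6.79506571e-03, -1.05506899e-05]), 'tool_pos': array([0.19383289, 0.59352243, 0.23005123]), 'tcp_rot': array([-2.79392630e-04,  1.57237779e-01,  9.87560230e-01, -9.97615882e-04]), 'wrist_force': array([-0.18351303,  0.06860349, -0.2635352 ]), 'wrist_torque': array([-0.00813283,  0.03623835, -0.0264033 ]), 'gripper_force': 0.0, 'width': 0.08534616306322979}
top [[617.30502679   0.         320.26422047]
 [  0.         617.30502679 236.32294645]
 [  0.           0.           1.        ]] [[ 0.01441705 -0.9998606  -0.008422  ]
 [-0.99903854 -0.01405541 -0.0415265 ]
 [ 0.04140234  0.00901259 -0.99910191]] [-0.07976432  0.51016544  1.43377266]
scene [[457.54310601   0.         314.39328021]
 [  0.         457.54310601 235.7201737 ]
 [  0.           0.           1.        ]] [[-0.48312629 -0.87554621 -0.00279671]
 [-0.61266396  0.34034637 -0.71330724]
 [ 0.6254853  -0.34290404 -0.70084589]] [0.17518495 0.36655254 0.53526043]
```

View pics/top0.png

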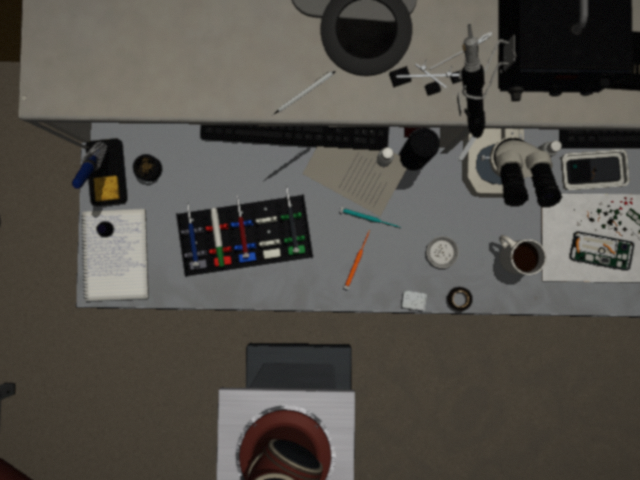

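View pics/scene0.png

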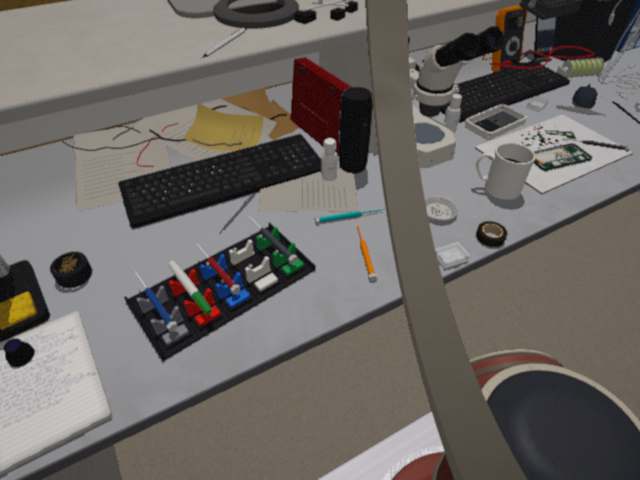

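The top view shows the tray at about px (180–312, 195–275). From left to right, the rests and what they hold are: grey (blue driver), red (marker), blue (red driver), white (empty), green (grey driver). I'll enlarge it to measure.

Run:
```python
import cv2,pickle
c=pickle.load(open("top.pkl","rb"))
cv2.imwrite("pics/crop1.png",cv2.resize(c["image"][180:285,170:320,::-1],None,fx=5.3333,fy=5.3333,interpolation=cv2.INTER_CUBIC))
```

```text
(no output)
```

View pics/crop1.png

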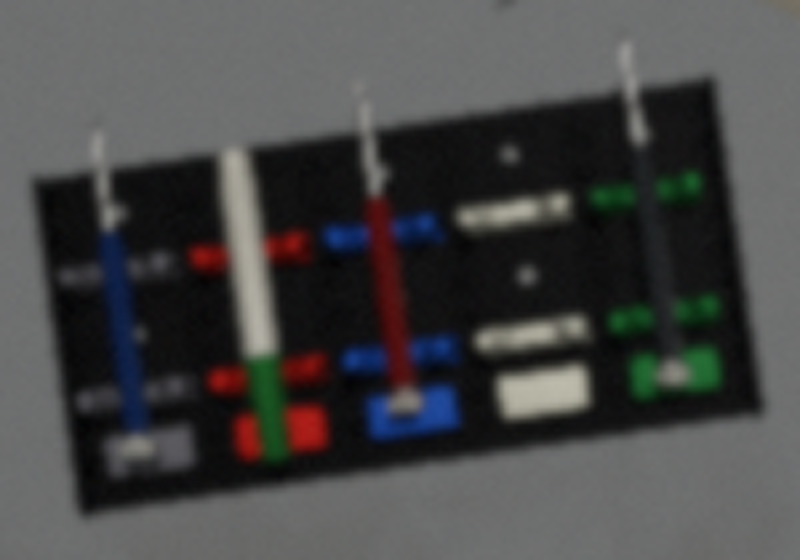

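```bash
cat > h.py <<'E'
import numpy as np
def back(c,uv,z):
    K,R,t=(np.asarray(c[k],float) for k in("camera_matrix","R","t"))
    d=R.T@np.linalg.solve(K,[uv[0],uv[1],1.]);o=-R.T@t
    return o+d*(z-o[2])/d[2]
def proj(c,X):
    p=c["camera_matrix"]@(c["R"]@np.asarray(X,float)+c["t"]);return p[:2]/p[2]
E
python3 - <<'E'
import pickle,numpy as np
from h import *
c=pickle.load(open("top.pkl","rb"))
f=lambda u,v,z:back(c,((u+.5)/5.3333-.5+170,(v+.5)/5.3333-.5+180),z)[:2]
S=dict(grey=((117,270),(137,394)),red=((250,252),(267,374)),blue=((382,232),(401,354)),white=((514,211),(532,334)),green=((647,189),(664,314)))
M=[]
for k,(a,b) in S.items():
    A,B=f(*a,.040),f(*b,.040);M.append((A+B)/2);print(k,np.round((A+B)/2,4),"len",round(np.linalg.norm(A-B),4),"yaw",round(np.degrees(np.arctan2(*(B-A)[::-1])),1))
M=np.array(M);i=np.arange(5)-2
p=np.polyfit(i,M,1);print("pitch",np.linalg.norm(p[0]),"dir",np.degrees(np.arctan2(p[0][1],p[0][0])));print("fit",np.round(p[1]+np.outer(i,p[0]),4))
T=dict(bluedrv=((108,232),(138,450)),marker=((235,150),(277,458)),reddrv=((375,198),(405,405)),greydrv=((641,142),(673,378)))
for k,(a,b) in T.items():
    z=.038
    A,B=f(*a,z),f(*b,z);print(k,np.round((A+B)/2,4),"len",round(np.linalg.norm(A-B),4),"yaw",round(np.degrees(np.arctan2(*(B-A)[::-1])),1))
u=[f(*q,.006) for q in((35,180),(715,78),(760,412),(85,514))];print("tray",np.round(u,3),np.round(np.mean(u,0),4))
E
```

```text
grey [0.4933 0.2181] len 0.0541 yaw -169.5
red [0.5022 0.1616] len 0.0531 yaw -170.8
blue [0.5117 0.1045] len 0.0532 yaw -170.0
white [0.5213 0.0481] len 0.0536 yaw -170.7
green [ 0.5311 -0.0088] len 0.0543 yaw -171.3
pitch 0.05750743163276488 dir -80.51940706227603
fit [[ 0.493   0.2181]
 [ 0.5024  0.1614]
 [ 0.5119  0.1047]
 [ 0.5214  0.048 ]
 [ 0.5309 -0.0087]]
bluedrv [0.4895 0.2201] len 0.0949 yaw -170.8
marker [0.5063 0.1631] len 0.1342 yaw -171.0
reddrv [0.5081 0.1054] len 0.0902 yaw -170.6
greydrv [ 0.5276 -0.0094] len 0.1027 yaw -171.4
tray [[ 0.561  0.268]
 [ 0.61  -0.032]
 [ 0.463 -0.054]
 [ 0.414  0.242]] [0.512  0.1059]
```

Everything matches the given sizes: pitch 57.5 mm, saddle spacing about 54 mm, tray yaw about −170.5°. My order is blue→white, grey→grey, marker→green, red→red, blue→blue. First I'll align and travel.

Request:
send_rows --plan '[{"roll": -0.12},{"roll": -0.12},{"roll": -0.12},{"roll": -0.12},{"tx": -0.02,"ty": -0.035},{"tx": -0.02,"ty": -0.035},{"tx": -0.02,"ty": -0.035},{"tx": -0.02,"ty": -0.035},{"tx": -0.02,"ty": -0.035},{"tx": -0.02,"ty": -0.035}]' --jaw 0.036 --grip_force 40

```text
invalid input at $.plan[0]: expected keys tx, ty, tz, roll
```

```bash
cat >> h.py <<'E'
REST=dict(grey=(.493,.2181),red=(.5024,.1614),blue=(.5119,.1047),white=(.5214,.048),green=(.5309,-.0087))
def go(x,y,z):
    from rig import get_obs
    from scipy.spatial.transform import Rotation as Ro
    o=get_obs();R=Ro.from_quat(np.roll(o["tcp_rot"],-1)).as_matrix()
    print("t",round(o["t"],2),"pos",np.round(o["tool_pos"],4),"j",np.round(o["joints"],2),"F",np.round(o["wrist_force"],1),"w",round(o["width"],4),"gf",round(o["gripper_force"],1),"yaw y",np.degrees(np.arctan2(R[1,1],R[0,1])).round(2),"tilt",np.round(R[:2,2],4))
    print("tool delta",np.round(R.T@(np.array([x,y,z])-o["tool_pos"]),4))
E
python3 -c "
from h import *
go(.493,.2195,.1)"
```

```text
t 0.1 pos [0.1938 0.5936 0.2302] j [ 1.14  0.05  1.61  0.    1.48 -0.12] F [ 0.  -0.5  0.3] w 0.0851 gf 0.0 yaw y 71.91 tilt [-0.0008 -0.0017]
tool delta [-0.4006 -0.2624  0.1306]
```

All four keys are needed in every row.

Request:
send_rows --plan '[{"tx": 0,"ty": 0,"tz": 0,"roll": -0.12},{"tx": 0,"ty": 0,"tz": 0,"roll": -0.12},{"tx": 0,"ty": 0,"tz": 0,"roll": -0.12},{"tx": 0,"ty": 0,"tz": 0,"roll": -0.12},{"tx": -0.02,"ty": -0.035,"tz": 0,"roll": 0},{"tx": -0.02,"ty": -0.035,"tz": 0,"roll": 0},{"tx": -0.02,"ty": -0.035,"tz": 0,"roll": 0},{"tx": -0.02,"ty": -0.035,"tz": 0,"roll": 0},{"tx": -0.02,"ty": -0.035,"tz": 0,"roll": 0},{"tx": -0.02,"ty": -0.035,"tz": 0,"roll": 0}]' --jaw 0.036 --grip_force 40

```text
t: 1.1
tool_pos: [0.3473, 0.405, 0.2308]
tcp_rot: [-0.0, -0.082, 0.997, -0.0]
wrist_force: [-0.0, 0.7, 0.5]
width: 0.036
gripper_force: 0.0
```

```bash
python3 -c "
from h import *
go(.493,.2195,.1)"
```

```text
t 1.1 pos [0.3473 0.405  0.2308] j [ 0.72 -0.17  1.82 -0.    1.48 -1.01] F [-0.   0.7  0.5] w 0.036 gf 0.0 yaw y 99.42 tilt [-0.0005 -0.0004]
tool delta [-0.1134 -0.2068  0.1308]
```

Request:
send_rows --plan '[{"tx": -0.016,"ty": -0.03,"tz": 0,"roll": 0},{"tx": -0.016,"ty": -0.03,"tz": 0,"roll": 0},{"tx": -0.016,"ty": -0.03,"tz": 0,"roll": 0},{"tx": -0.016,"ty": -0.03,"tz": 0,"roll": 0},{"tx": -0.016,"ty": -0.03,"tz": 0.01,"roll": 0},{"tx": -0.016,"ty": -0.03,"tz": 0.03,"roll": 0},{"tx": -0.016,"ty": -0.025,"tz": 0.03,"roll": 0},{"tx": 0,"ty": 0,"tz": 0.03,"roll": 0},{"tx": 0,"ty": 0,"tz": 0.02,"roll": 0},{"tx": 0,"ty": 0,"tz": 0,"roll": 0}]'

```text
t: 2.1
tool_pos: [0.4879, 0.2213, 0.1069]
tcp_rot: [-0.004, -0.082, 0.997, -0.001]
wrist_force: [-0.4, 0.7, -0.0]
width: 0.036
gripper_force: 0.0
```

Run:
```python
from h import *
go(.493,.2195,.022)
from rig import eyes
import cv2
c=eyes.capture("scene");print(proj(c,(.51,.1,.04)))
cv2.imwrite("pics/s1.png",cv2.resize(c["image"][190:370,110:350,::-1],None,fx=3.3333,fy=3.3333,interpolation=cv2.INTER_CUBIC))
```

```text
t 2.1 pos [0.4879 0.2213 0.1069] j [ 0.29 -0.04  1.92  0.    1.27 -1.45] F [-0.4  0.7 -0. ] w 0.036 gf 0.0 yaw y 99.36 tilt [-0.0081 -0.0024]
tool delta [-0.0054 -0.0025  0.0848]
[222.6020181  270.15217272]
```

View pics/s1.png

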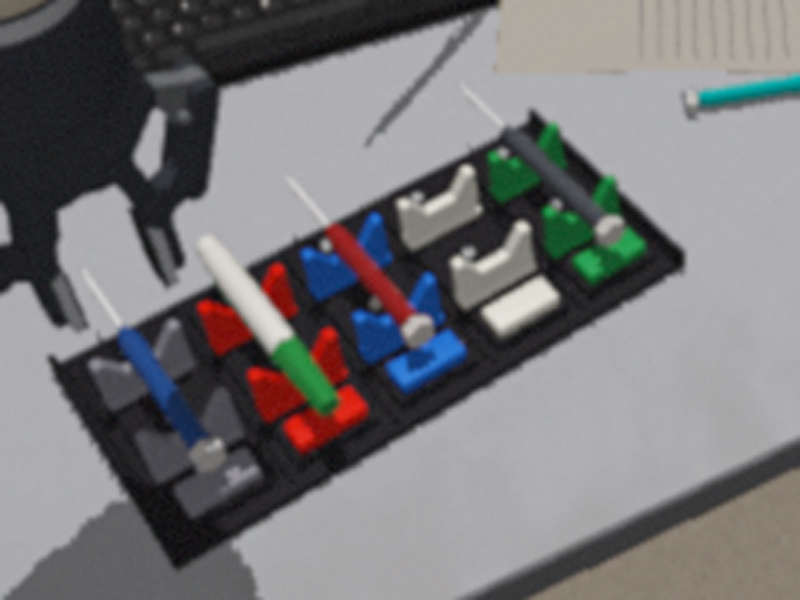

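The tray is laid out as I measured it, and the blue driver's handle is in line below the fingers. Next I'll correct the offset and descend.

Request:
send_rows --plan '[{"tx": -0.005,"ty": -0.0025,"tz": 0,"roll": 0},{"tx": 0,"ty": 0,"tz": 0.02,"roll": 0},{"tx": 0,"ty": 0,"tz": 0.02,"roll": 0},{"tx": 0,"ty": 0,"tz": 0,"roll": 0},{"tx": 0,"ty": 0,"tz": 0,"roll": 0},{"tx": 0,"ty": 0,"tz": 0,"roll": 0},{"tx": 0,"ty": 0,"tz": 0,"roll": 0},{"tx": 0,"ty": 0,"tz": 0,"roll": 0},{"tx": 0,"ty": 0,"tz": 0,"roll": 0},{"tx": 0,"ty": 0,"tz": 0,"roll": 0}]'

```text
t: 3.15
tool_pos: [0.4963, 0.221, 0.0715]
tcp_rot: [0.0, -0.082, 0.997, 0.0]
wrist_force: [0.7, 0.1, -0.2]
width: 0.0361
gripper_force: 0.0
```

```bash
python3 -c "
from h import *
go(.493,.2195,.02)"
```

```text
t 3.15 pos [0.4963 0.221  0.0715] j [ 0.28  0.01  1.93 -0.    1.19 -1.45] F [ 0.7  0.1 -0.2] w 0.0361 gf 0.0 yaw y 99.41 tilt [0.0004 0.0001]
tool delta [ 0.0035 -0.0009  0.0515]
```

Request:
send_rows --plan '[{"tx": 0.0035,"ty": -0.001,"tz": 0.01,"roll": 0},{"tx": 0,"ty": 0,"tz": 0.01,"roll": 0},{"tx": 0,"ty": 0,"tz": 0.01,"roll": 0},{"tx": 0,"ty": 0,"tz": 0.01,"roll": 0},{"tx": 0,"ty": 0,"tz": 0.006,"roll": 0},{"tx": 0,"ty": 0,"tz": 0.0055,"roll": 0},{"tx": 0,"ty": 0,"tz": 0,"roll": 0},{"tx": 0,"ty": 0,"tz": 0,"roll": 0},{"tx": 0,"ty": 0,"tz": 0,"roll": 0},{"tx": 0,"ty": 0,"tz": 0,"roll": 0}]'

```text
t: 4.15
tool_pos: [0.4933, 0.2195, 0.0204]
tcp_rot: [0.001, -0.082, 0.997, 0.0]
wrist_force: [0.3, 0.1, -0.2]
width: 0.0356
gripper_force: 0.0
```

Request:
send_rows --plan '[{"tx": 0,"ty": 0,"tz": 0,"roll": 0},{"tx": 0,"ty": 0,"tz": 0,"roll": 0},{"tx": 0,"ty": 0,"tz": 0,"roll": 0},{"tx": 0,"ty": 0,"tz": 0,"roll": 0},{"tx": 0,"ty": 0,"tz": 0,"roll": 0},{"tx": 0,"ty": 0,"tz": 0,"roll": 0},{"tx": 0,"ty": 0,"tz": 0,"roll": 0},{"tx": 0,"ty": 0,"tz": 0,"roll": 0},{"tx": 0,"ty": 0,"tz": 0,"roll": 0},{"tx": 0,"ty": 0,"tz": 0,"roll": 0}]' --jaw 0

```text
t: 5.15
tool_pos: [0.4932, 0.2195, 0.0202]
tcp_rot: [0.0, -0.082, 0.997, 0.0]
wrist_force: [0.3, 0.5, 5.4]
width: 0.0104
gripper_force: 40.3
```

```bash
python3 -c "
from h import *
go(.493,.2195,.09)"
```

```text
t 5.15 pos [0.4932 0.2195 0.0202] j [ 0.28  0.08  1.96 -0.    1.1  -1.45] F [0.3 0.5 5.4] w 0.0104 gf 40.3 yaw y 99.41 tilt [0.0006 0.0002]
tool delta [ 0.0001  0.     -0.0698]
```

Request:
send_rows --plan '[{"tx": 0,"ty": 0,"tz": -0.01,"roll": 0},{"tx": 0,"ty": 0,"tz": -0.02,"roll": 0},{"tx": 0,"ty": 0,"tz": -0.02,"roll": 0},{"tx": 0,"ty": 0,"tz": -0.02,"roll": 0},{"tx": 0,"ty": -0.025,"tz": 0,"roll": 0},{"tx": 0,"ty": -0.035,"tz": 0,"roll": 0},{"tx": 0,"ty": -0.035,"tz": 0,"roll": 0},{"tx": 0,"ty": -0.035,"tz": 0,"roll": 0},{"tx": 0,"ty": -0.025,"tz": 0,"roll": 0},{"tx": 0,"ty": -0.018,"tz": 0,"roll": 0}]'

```text
t: 6.15
tool_pos: [0.5208, 0.047, 0.0896]
tcp_rot: [-0.0, -0.081, 0.997, -0.0]
wrist_force: [0.3, 0.5, -0.3]
width: 0.0104
gripper_force: 39.7
```

Request:
send_rows --plan '[{"tx": 0,"ty": 0,"tz": 0.01,"roll": 0},{"tx": 0,"ty": 0,"tz": 0.01,"roll": 0},{"tx": 0,"ty": 0,"tz": 0,"roll": 0},{"tx": 0,"ty": 0,"tz": 0,"roll": 0},{"tx": 0,"ty": 0,"tz": 0,"roll": 0},{"tx": 0,"ty": 0,"tz": 0,"roll": 0},{"tx": 0,"ty": 0,"tz": 0,"roll": 0},{"tx": 0,"ty": 0,"tz": 0,"roll": 0},{"tx": 0,"ty": 0,"tz": 0,"roll": 0},{"tx": 0,"ty": 0,"tz": 0,"roll": 0}]'

```text
t: 7.15
tool_pos: [0.5212, 0.0487, 0.0699]
tcp_rot: [0.0, -0.082, 0.997, -0.0]
wrist_force: [0.8, -0.5, -0.9]
width: 0.0104
gripper_force: 39.7
```

Run:
```python
from h import *
go(.5214,.0485,.021)
from rig import eyes
import cv2
c=eyes.capture("scene")
cv2.imwrite("pics/s2.png",cv2.resize(c["image"][190:370,110:350,::-1],None,fx=3.3333,fy=3.3333,interpolation=cv2.INTER_CUBIC))
```

```text
t 7.15 pos [0.5212 0.0487 0.0699] j [-0.05 -0.03  1.98 -0.    1.19 -1.78] F [ 0.8 -0.5 -0.9] w 0.0104 gf 39.7 yaw y 99.4 tilt [ 0.0002 -0.    ]
tool delta [-0.0001 -0.0002  0.0489]
```

View pics/s2.png

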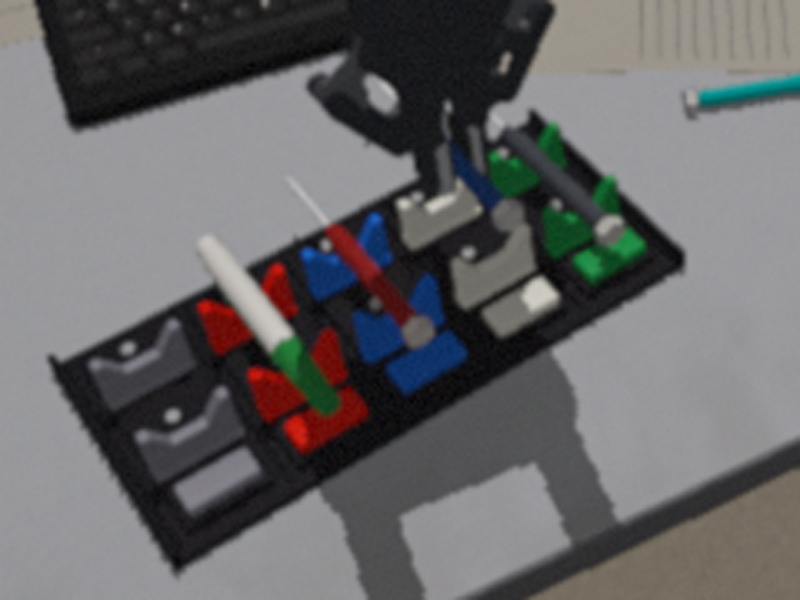

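The blue driver is held level above the white rest, with the cap at about (508,212) in the crop. I'll lower it, release and lift.

Request:
send_rows --plan '[{"tx": 0,"ty": 0,"tz": 0.01,"roll": 0},{"tx": 0,"ty": 0,"tz": 0.01,"roll": 0},{"tx": 0,"ty": 0,"tz": 0.01,"roll": 0},{"tx": 0,"ty": 0,"tz": 0.01,"roll": 0},{"tx": 0,"ty": 0,"tz": 0.005,"roll": 0},{"tx": 0,"ty": 0,"tz": 0.004,"roll": 0},{"tx": 0,"ty": 0,"tz": 0,"roll": 0},{"tx": 0,"ty": 0,"tz": 0,"roll": 0},{"tx": 0,"ty": 0,"tz": 0,"roll": 0},{"tx": 0,"ty": 0,"tz": 0,"roll": 0}]'

```text
t: 8.2
tool_pos: [0.5213, 0.0487, 0.021]
tcp_rot: [0.0, -0.082, 0.997, -0.0]
wrist_force: [-1.0, -0.6, -0.0]
width: 0.0102
gripper_force: 39.7
```

Request:
send_rows --plan '[{"tx": 0,"ty": 0,"tz": 0,"roll": 0},{"tx": 0,"ty": 0,"tz": 0,"roll": 0},{"tx": 0,"ty": 0,"tz": 0,"roll": 0},{"tx": 0,"ty": 0,"tz": 0,"roll": 0},{"tx": 0,"ty": 0,"tz": -0.01,"roll": 0},{"tx": 0,"ty": 0,"tz": -0.02,"roll": 0},{"tx": 0,"ty": 0,"tz": -0.02,"roll": 0},{"tx": 0,"ty": 0,"tz": -0.01,"roll": 0},{"tx": 0,"ty": 0,"tz": 0,"roll": 0},{"tx": 0,"ty": 0,"tz": 0,"roll": 0}]' --jaw 0.036

```text
t: 9.2
tool_pos: [0.5209, 0.0487, 0.0806]
tcp_rot: [-0.0, -0.082, 0.997, 0.0]
wrist_force: [0.6, 0.9, -0.0]
width: 0.0356
gripper_force: 0.0
```

```bash
python3 -c "
from h import *
go(.531,-.0089,.02)"
```

```text
t 9.2 pos [0.5209 0.0487 0.0806] j [-0.05 -0.05  1.98  0.    1.21 -1.78] F [ 0.6  0.9 -0. ] w 0.0356 gf 0.0 yaw y 99.41 tilt [-0.0002  0.    ]
tool delta [-0.0005 -0.0585  0.0606]
```

Request:
send_rows --plan '[{"tx": 0,"ty": -0.02,"tz": 0,"roll": 0},{"tx": 0,"ty": -0.0385,"tz": 0,"roll": 0},{"tx": 0,"ty": 0,"tz": 0,"roll": 0},{"tx": 0,"ty": 0,"tz": 0.01,"roll": 0},{"tx": 0,"ty": 0,"tz": 0.02,"roll": 0},{"tx": 0,"ty": 0,"tz": 0.02,"roll": 0},{"tx": 0,"ty": 0,"tz": 0.01,"roll": 0},{"tx": 0,"ty": 0,"tz": 0,"roll": 0},{"tx": 0,"ty": 0,"tz": 0,"roll": 0},{"tx": 0,"ty": 0,"tz": 0,"roll": 0}]'

```text
t: 10.2
tool_pos: [0.5316, -0.0089, 0.0218]
tcp_rot: [0.001, -0.082, 0.997, -0.0]
wrist_force: [0.0, 0.0, 0.5]
width: 0.0362
gripper_force: 0.0
```

Request:
send_rows --plan '[{"tx": 0,"ty": 0,"tz": 0,"roll": 0},{"tx": 0,"ty": 0,"tz": 0,"roll": 0},{"tx": 0,"ty": 0,"tz": 0,"roll": 0},{"tx": 0,"ty": 0,"tz": 0,"roll": 0},{"tx": 0,"ty": 0,"tz": 0,"roll": 0},{"tx": 0,"ty": 0,"tz": -0.01,"roll": 0},{"tx": 0,"ty": 0,"tz": -0.02,"roll": 0},{"tx": 0,"ty": 0,"tz": -0.02,"roll": 0},{"tx": 0,"ty": 0,"tz": -0.02,"roll": 0},{"tx": 0,"ty": 0,"tz": 0,"roll": 0}]' --jaw 0

```text
t: 11.2
tool_pos: [0.5329, -0.0094, 0.0942]
tcp_rot: [0.003, -0.082, 0.997, -0.001]
wrist_force: [-0.5, -1.4, 0.1]
width: 0.0101
gripper_force: 39.6
```

```bash
python3 -c "
from h import *
go(.493,.2187,.09)"
```

```text
t 11.2 pos [ 0.5329 -0.0094  0.0942] j [-0.16 -0.04  1.95 -0.    1.23 -1.89] F [-0.5 -1.4  0.1] w 0.0101 gf 39.6 yaw y 99.4 tilt [ 0.0061 -0.001 ]
tool delta [0.0021 0.2315 0.0037]
```

Request:
send_rows --plan '[{"tx": 0,"ty": 0.02,"tz": 0,"roll": 0},{"tx": 0,"ty": 0.035,"tz": 0,"roll": 0},{"tx": 0,"ty": 0.04,"tz": 0,"roll": 0},{"tx": 0,"ty": 0.04,"tz": 0,"roll": 0},{"tx": 0,"ty": 0.04,"tz": 0,"roll": 0},{"tx": 0,"ty": 0.035,"tz": 0,"roll": 0},{"tx": 0,"ty": 0.021,"tz": 0,"roll": 0},{"tx": 0,"ty": 0,"tz": 0,"roll": 0},{"tx": 0,"ty": 0,"tz": 0,"roll": 0},{"tx": 0,"ty": 0,"tz": 0,"roll": 0}]'

```text
t: 12.2
tool_pos: [0.4928, 0.2179, 0.0901]
tcp_rot: [-0.001, -0.082, 0.997, -0.0]
wrist_force: [-0.8, 0.7, -0.5]
width: 0.0101
gripper_force: 39.6
```

```bash
python3 -c "
from h import *
go(.493,.2187,.021)"
```

```text
t 12.2 pos [0.4928 0.2179 0.0901] j [ 0.28 -0.02  1.93 -0.    1.23 -1.46] F [-0.8  0.7 -0.5] w 0.0101 gf 39.6 yaw y 99.35 tilt [-0.0009 -0.0007]
tool delta [-0.0004  0.0008  0.0691]
```

Request:
send_rows --plan '[{"tx": 0,"ty": 0.0005,"tz": 0.015,"roll": 0},{"tx": 0,"ty": 0,"tz": 0.015,"roll": 0},{"tx": 0,"ty": 0,"tz": 0.01,"roll": 0},{"tx": 0,"ty": 0,"tz": 0.01,"roll": 0},{"tx": 0,"ty": 0,"tz": 0.01,"roll": 0},{"tx": 0,"ty": 0,"tz": 0.005,"roll": 0},{"tx": 0,"ty": 0,"tz": 0.004,"roll": 0},{"tx": 0,"ty": 0,"tz": 0,"roll": 0},{"tx": 0,"ty": 0,"tz": 0,"roll": 0},{"tx": 0,"ty": 0,"tz": 0,"roll": 0}]'

```text
t: 13.2
tool_pos: [0.4931, 0.2195, 0.022]
tcp_rot: [0.0, -0.082, 0.997, 0.0]
wrist_force: [-0.1, -0.5, 0.0]
width: 0.0107
gripper_force: 39.7
```

Request:
send_rows --plan '[{"tx": 0,"ty": 0,"tz": 0,"roll": 0},{"tx": 0,"ty": 0,"tz": 0,"roll": 0},{"tx": 0,"ty": 0,"tz": 0,"roll": 0},{"tx": 0,"ty": 0,"tz": 0,"roll": 0},{"tx": 0,"ty": 0,"tz": -0.01,"roll": 0},{"tx": 0,"ty": 0,"tz": -0.02,"roll": 0},{"tx": 0,"ty": 0,"tz": -0.02,"roll": 0},{"tx": 0,"ty": 0,"tz": -0.01,"roll": 0},{"tx": 0,"ty": 0,"tz": 0,"roll": 0},{"tx": 0,"ty": 0,"tz": 0,"roll": 0}]' --jaw 0.036

```text
t: 14.2
tool_pos: [0.4927, 0.2193, 0.0816]
tcp_rot: [-0.0, -0.082, 0.997, -0.0]
wrist_force: [-0.2, -0.4, 0.8]
width: 0.0364
gripper_force: 0.0
```

Run:
```python
from h import *
go(.506,.1625,.022)
from rig import eyes
import cv2
c=eyes.capture("scene")
cv2.imwrite("pics/s3.png",cv2.resize(c["image"][190:370,110:350,::-1],None,fx=3.3333,fy=3.3333,interpolation=cv2.INTER_CUBIC))
```

```text
t 14.2 pos [0.4927 0.2193 0.0816] j [ 0.28 -0.01  1.94 -0.    1.21 -1.45] F [-0.2 -0.4  0.8] w 0.0364 gf 0.0 yaw y 99.41 tilt [-0.0001 -0.0001]
tool delta [-0.0039 -0.0582  0.0596]
```

View pics/s3.png

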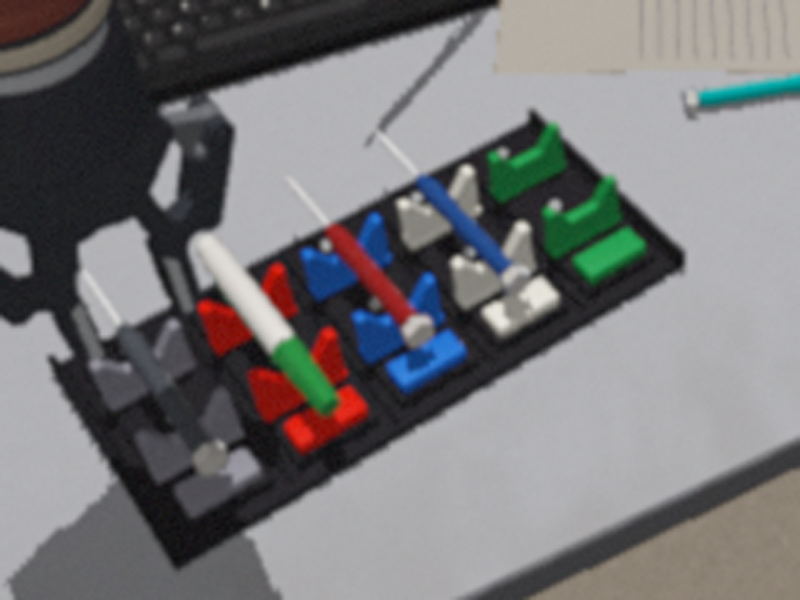

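The blue driver lies on white and the grey driver on grey, both seated. The marker to the green rest is next.

Request:
send_rows --plan '[{"tx": -0.0035,"ty": -0.02,"tz": 0,"roll": 0},{"tx": 0,"ty": -0.038,"tz": 0,"roll": 0},{"tx": 0,"ty": 0,"tz": 0,"roll": 0},{"tx": 0,"ty": 0,"tz": 0,"roll": 0},{"tx": 0,"ty": 0,"tz": 0.01,"roll": 0},{"tx": 0,"ty": 0,"tz": 0.02,"roll": 0},{"tx": 0,"ty": 0,"tz": 0.02,"roll": 0},{"tx": 0,"ty": 0,"tz": 0.01,"roll": 0},{"tx": 0,"ty": 0,"tz": 0,"roll": 0},{"tx": 0,"ty": 0,"tz": 0,"roll": 0}]'

```text
t: 15.25
tool_pos: [0.5058, 0.1632, 0.0218]
tcp_rot: [-0.0, -0.082, 0.997, 0.0]
wrist_force: [0.4, -1.1, 0.6]
width: 0.0362
gripper_force: 0.0
```

Request:
send_rows --plan '[{"tx": 0,"ty": 0,"tz": 0,"roll": 0},{"tx": 0,"ty": 0,"tz": 0,"roll": 0},{"tx": 0,"ty": 0,"tz": 0,"roll": 0},{"tx": 0,"ty": 0,"tz": 0,"roll": 0},{"tx": 0,"ty": 0,"tz": 0,"roll": 0},{"tx": 0,"ty": 0,"tz": -0.01,"roll": 0},{"tx": 0,"ty": 0,"tz": -0.02,"roll": 0},{"tx": 0,"ty": 0,"tz": -0.02,"roll": 0},{"tx": 0,"ty": 0,"tz": -0.02,"roll": 0},{"tx": 0,"ty": 0,"tz": 0,"roll": 0}]' --jaw 0

```text
t: 16.25
tool_pos: [0.508, 0.163, 0.0952]
tcp_rot: [0.003, -0.082, 0.997, 0.0]
wrist_force: [0.0, 0.2, -0.0]
width: 0.014
gripper_force: 39.2
```

```bash
python3 -c "
from h import *
go(.531,-.0089,.09)"
```

```text
t 16.25 pos [0.508  0.163  0.0952] j [ 0.17 -0.04  1.95 -0.    1.23 -1.56] F [ 0.   0.2 -0. ] w 0.014 gf 39.2 yaw y 99.4 tilt [0.0062 0.0009]
tool delta [ 0.0054 -0.1733  0.0052]
```

Request:
send_rows --plan '[{"tx": 0.0036,"ty": -0.02,"tz": 0,"roll": 0},{"tx": 0,"ty": -0.035,"tz": 0,"roll": 0},{"tx": 0,"ty": -0.035,"tz": 0,"roll": 0},{"tx": 0,"ty": -0.035,"tz": 0,"roll": 0},{"tx": 0,"ty": -0.03,"tz": 0,"roll": 0},{"tx": 0,"ty": -0.0185,"tz": 0,"roll": 0},{"tx": 0,"ty": 0,"tz": 0.02,"roll": 0},{"tx": 0,"ty": 0,"tz": 0,"roll": 0},{"tx": 0,"ty": 0,"tz": 0,"roll": 0},{"tx": 0,"ty": 0,"tz": 0,"roll": 0}]'

```text
t: 17.25
tool_pos: [0.5306, -0.0087, 0.0719]
tcp_rot: [-0.0, -0.082, 0.997, -0.0]
wrist_force: [0.2, -0.3, -0.0]
width: 0.0143
gripper_force: 39.2
```

```bash
python3 -c "
from h import *
go(.531,-.0089,.022)"
```

```text
t 17.25 pos [ 0.5306 -0.0087  0.0719] j [-0.16 -0.02  1.96 -0.    1.19 -1.89] F [ 0.2 -0.3 -0. ] w 0.0143 gf 39.2 yaw y 99.45 tilt [-0.0001 -0.    ]
tool delta [-0.0004 -0.0003  0.0499]
```

Request:
send_rows --plan '[{"tx": 0,"ty": 0,"tz": 0.01,"roll": 0},{"tx": 0,"ty": 0,"tz": 0.01,"roll": 0},{"tx": 0,"ty": 0,"tz": 0.01,"roll": 0},{"tx": 0,"ty": 0,"tz": 0.01,"roll": 0},{"tx": 0,"ty": 0,"tz": 0.005,"roll": 0},{"tx": 0,"ty": 0,"tz": 0.004,"roll": 0},{"tx": 0,"ty": 0,"tz": 0,"roll": 0},{"tx": 0,"ty": 0,"tz": 0,"roll": 0},{"tx": 0,"ty": 0,"tz": 0,"roll": 0},{"tx": 0,"ty": 0,"tz": 0,"roll": 0}]'

```text
t: 18.25
tool_pos: [0.5309, -0.0091, 0.0231]
tcp_rot: [0.0, -0.082, 0.997, -0.0]
wrist_force: [-0.7, 0.5, 3.2]
width: 0.0139
gripper_force: 39.5
```

```bash
python3 -c "
from h import *
go(.531,-.0089,.022)"
```

```text
t 18.25 pos [ 0.5309 -0.0091  0.0231] j [-0.16  0.06  1.98 -0.    1.1  -1.89] F [-0.7  0.5  3.2] w 0.0139 gf 39.5 yaw y 99.41 tilt [ 0.0007 -0.0001]
tool delta [-0.0001  0.0002  0.0011]
```

Request:
send_rows --plan '[{"tx": 0,"ty": 0,"tz": 0,"roll": 0},{"tx": 0,"ty": 0,"tz": 0,"roll": 0},{"tx": 0,"ty": 0,"tz": 0,"roll": 0},{"tx": 0,"ty": 0,"tz": 0,"roll": 0},{"tx": 0,"ty": 0,"tz": -0.01,"roll": 0},{"tx": 0,"ty": 0,"tz": -0.02,"roll": 0},{"tx": 0,"ty": 0,"tz": -0.02,"roll": 0},{"tx": 0,"ty": 0,"tz": -0.02,"roll": 0},{"tx": 0,"ty": 0,"tz": 0,"roll": 0},{"tx": 0,"ty": 0,"tz": 0,"roll": 0}]' --jaw 0.036

```text
t: 19.25
tool_pos: [0.5309, -0.0091, 0.0933]
tcp_rot: [0.001, -0.082, 0.997, -0.0]
wrist_force: [-0.6, -0.2, -0.3]
width: 0.0363
gripper_force: 0.0
```

Request:
send_rows --plan '[{"tx": 0,"ty": 0.02,"tz": 0,"roll": 0},{"tx": 0,"ty": 0.03,"tz": 0,"roll": 0},{"tx": 0,"ty": 0.035,"tz": 0,"roll": 0},{"tx": 0,"ty": 0.03,"tz": 0,"roll": 0},{"tx": 0,"ty": 0,"tz": 0,"roll": 0},{"tx": 0,"ty": 0,"tz": 0,"roll": 0},{"tx": 0,"ty": 0,"tz": 0,"roll": 0},{"tx": 0,"ty": 0,"tz": 0,"roll": 0},{"tx": 0,"ty": 0,"tz": 0,"roll": 0},{"tx": 0,"ty": 0,"tz": 0,"roll": 0}]'

```text
t: 20.25
tool_pos: [0.512, 0.1038, 0.0928]
tcp_rot: [0.0, -0.081, 0.997, -0.0]
wrist_force: [0.0, 0.1, 0.3]
width: 0.0359
gripper_force: 0.0
```

Run:
```python
from h import *
go(.5119,.1053,.02)
from rig import eyes
import cv2
c=eyes.capture("scene")
cv2.imwrite("pics/s4.png",cv2.resize(c["image"][190:370,110:350,::-1],None,fx=3.3333,fy=3.3333,interpolation=cv2.INTER_CUBIC))
```

```text
t 20.25 pos [0.512  0.1038 0.0928] j [ 0.06 -0.06  1.97 -0.    1.24 -1.68] F [0.  0.1 0.3] w 0.0359 gf 0.0 yaw y 99.35 tilt [ 0. -0.]
tool delta [-0.0002  0.0015  0.0728]
```

View pics/s4.png

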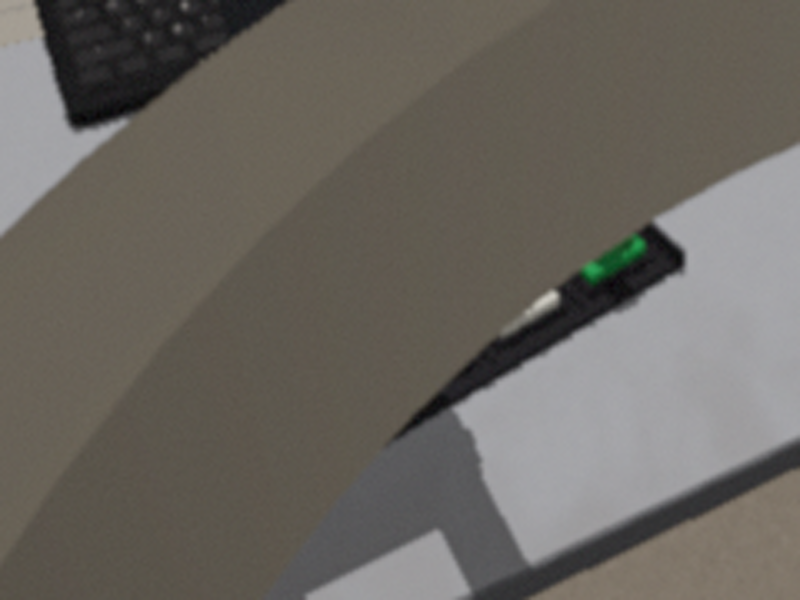

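The scene view is blocked by the cable in this pose, but the position readings match. I'll go on with the red driver and check later.

Request:
send_rows --plan '[{"tx": 0,"ty": 0.0015,"tz": 0,"roll": 0},{"tx": 0,"ty": 0,"tz": 0.015,"roll": 0},{"tx": 0,"ty": 0,"tz": 0.02,"roll": 0},{"tx": 0,"ty": 0,"tz": 0.02,"roll": 0},{"tx": 0,"ty": 0,"tz": 0.01,"roll": 0},{"tx": 0,"ty": 0,"tz": 0.007,"roll": 0},{"tx": 0,"ty": 0,"tz": 0,"roll": 0},{"tx": 0,"ty": 0,"tz": 0,"roll": 0},{"tx": 0,"ty": 0,"tz": 0,"roll": 0},{"tx": 0,"ty": 0,"tz": 0,"roll": 0}]'

```text
t: 21.3
tool_pos: [0.5123, 0.106, 0.0218]
tcp_rot: [0.001, -0.082, 0.997, -0.0]
wrist_force: [0.0, -0.2, 0.4]
width: 0.036
gripper_force: 0.0
```

Request:
send_rows --plan '[{"tx": 0,"ty": 0,"tz": 0,"roll": 0},{"tx": 0,"ty": 0,"tz": 0,"roll": 0},{"tx": 0,"ty": 0,"tz": 0,"roll": 0},{"tx": 0,"ty": 0,"tz": 0,"roll": 0},{"tx": 0,"ty": 0,"tz": 0,"roll": 0},{"tx": 0,"ty": 0,"tz": -0.01,"roll": 0},{"tx": 0,"ty": 0,"tz": -0.02,"roll": 0},{"tx": 0,"ty": 0,"tz": -0.02,"roll": 0},{"tx": 0,"ty": 0,"tz": -0.02,"roll": 0},{"tx": 0,"ty": 0,"tz": 0,"roll": 0}]' --jaw 0

```text
t: 22.3
tool_pos: [0.5138, 0.1061, 0.0942]
tcp_rot: [0.003, -0.082, 0.997, -0.0]
wrist_force: [0.6, -0.3, 0.4]
width: 0.01
gripper_force: 39.6
```

Request:
send_rows --plan '[{"tx": 0,"ty": 0.015,"tz": 0,"roll": 0},{"tx": 0,"ty": 0.025,"tz": 0,"roll": 0},{"tx": 0,"ty": 0.0175,"tz": 0,"roll": 0},{"tx": 0,"ty": 0,"tz": 0,"roll": 0},{"tx": 0,"ty": 0,"tz": 0,"roll": 0},{"tx": 0,"ty": 0,"tz": 0,"roll": 0},{"tx": 0,"ty": 0,"tz": 0,"roll": 0},{"tx": 0,"ty": 0,"tz": 0,"roll": 0},{"tx": 0,"ty": 0,"tz": 0,"roll": 0},{"tx": 0,"ty": 0,"tz": 0,"roll": 0}]'

```text
t: 23.3
tool_pos: [0.5023, 0.1624, 0.0909]
tcp_rot: [0.0, -0.082, 0.997, 0.0]
wrist_force: [0.0, -0.2, -0.3]
width: 0.0102
gripper_force: 39.6
```

Run:
```python
from h import *
go(.5024,.162,.021)
from rig import eyes
import cv2
c=eyes.capture("top")
cv2.imwrite("pics/t4.png",cv2.resize(c["image"][180:285,170:320,::-1],None,fx=5.3333,fy=5.3333,interpolation=cv2.INTER_CUBIC))
```

```text
t 23.3 pos [0.5023 0.1624 0.0909] j [ 0.17 -0.05  1.96  0.    1.23 -1.56] F [ 0.  -0.2 -0.3] w 0.0102 gf 39.6 yaw y 99.38 tilt [0.0001 0.    ]
tool delta [-0.     -0.0004  0.0699]
```

View pics/t4.png

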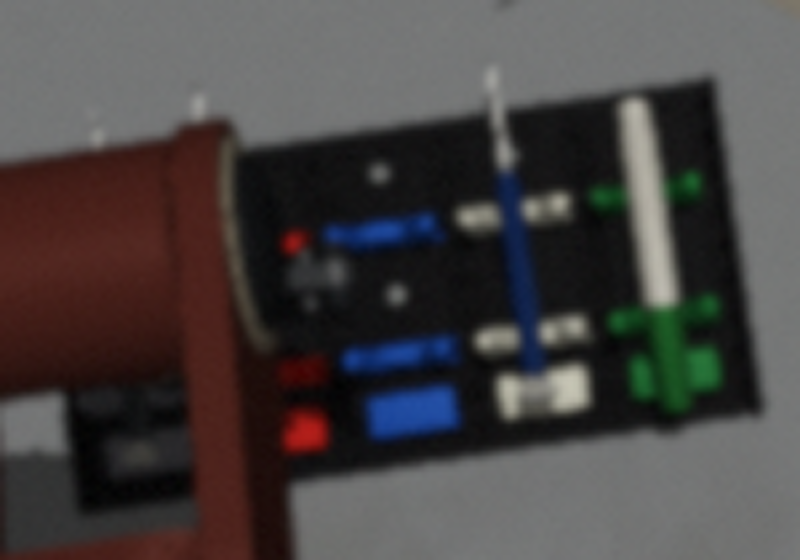

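The marker lies squarely in green (mid (656,255) against saddle mid (655,251)), blue's driver is on white, and the blue rest is empty. I'll lower the red driver into the red rest.

Request:
send_rows --plan '[{"tx": 0,"ty": 0,"tz": 0.015,"roll": 0},{"tx": 0,"ty": 0,"tz": 0.015,"roll": 0},{"tx": 0,"ty": 0,"tz": 0.01,"roll": 0},{"tx": 0,"ty": 0,"tz": 0.01,"roll": 0},{"tx": 0,"ty": 0,"tz": 0.01,"roll": 0},{"tx": 0,"ty": 0,"tz": 0.005,"roll": 0},{"tx": 0,"ty": 0,"tz": 0.004,"roll": 0},{"tx": 0,"ty": 0,"tz": 0,"roll": 0},{"tx": 0,"ty": 0,"tz": 0,"roll": 0},{"tx": 0,"ty": 0,"tz": 0,"roll": 0}]'

```text
t: 24.35
tool_pos: [0.5025, 0.1627, 0.0222]
tcp_rot: [0.0, -0.082, 0.997, 0.0]
wrist_force: [-0.3, -1.1, -0.0]
width: 0.0101
gripper_force: 39.6
```

Request:
send_rows --plan '[{"tx": 0,"ty": 0,"tz": 0,"roll": 0},{"tx": 0,"ty": 0,"tz": 0,"roll": 0},{"tx": 0,"ty": 0,"tz": 0,"roll": 0},{"tx": 0,"ty": 0,"tz": 0,"roll": 0},{"tx": 0,"ty": 0,"tz": -0.01,"roll": 0},{"tx": 0,"ty": 0,"tz": -0.02,"roll": 0},{"tx": 0,"ty": 0,"tz": -0.02,"roll": 0},{"tx": 0,"ty": 0,"tz": -0.02,"roll": 0},{"tx": 0,"ty": 0,"tz": 0,"roll": 0},{"tx": 0,"ty": 0,"tz": 0,"roll": 0}]' --jaw 0.036

```text
t: 25.35
tool_pos: [0.5025, 0.1627, 0.0923]
tcp_rot: [0.001, -0.082, 0.997, 0.0]
wrist_force: [0.5, -0.2, -0.5]
width: 0.0361
gripper_force: 0.0
```

Request:
send_rows --plan '[{"tx": 0,"ty": -0.02,"tz": 0,"roll": 0},{"tx": 0,"ty": -0.03,"tz": 0,"roll": 0},{"tx": 0,"ty": -0.035,"tz": 0,"roll": 0},{"tx": 0,"ty": -0.03,"tz": 0,"roll": 0},{"tx": 0,"ty": 0,"tz": 0,"roll": 0},{"tx": 0,"ty": 0,"tz": 0,"roll": 0},{"tx": 0,"ty": 0,"tz": 0,"roll": 0},{"tx": 0,"ty": 0,"tz": 0,"roll": 0},{"tx": 0,"ty": 0,"tz": 0,"roll": 0},{"tx": 0,"ty": 0,"tz": 0,"roll": 0}]'

```text
t: 26.35
tool_pos: [0.5209, 0.0498, 0.0918]
tcp_rot: [-0.0, -0.083, 0.997, 0.0]
wrist_force: [-0.4, 0.1, 0.1]
width: 0.0361
gripper_force: 0.0
```

```bash
python3 -c "
from h import *
go(.5213,.0487,.021)"
```

```text
t 26.35 pos [0.5209 0.0498 0.0918] j [-0.05 -0.06  1.97  0.    1.23 -1.78] F [-0.4  0.1  0.1] w 0.0361 gf 0.0 yaw y 99.47 tilt [-0.0001  0.    ]
tool delta [-0.0003 -0.0011  0.0708]
```

Request:
send_rows --plan '[{"tx": 0,"ty": -0.001,"tz": 0,"roll": 0},{"tx": 0,"ty": 0,"tz": 0.015,"roll": 0},{"tx": 0,"ty": 0,"tz": 0.02,"roll": 0},{"tx": 0,"ty": 0,"tz": 0.02,"roll": 0},{"tx": 0,"ty": 0,"tz": 0.01,"roll": 0},{"tx": 0,"ty": 0,"tz": 0.006,"roll": 0},{"tx": 0,"ty": 0,"tz": 0,"roll": 0},{"tx": 0,"ty": 0,"tz": 0,"roll": 0},{"tx": 0,"ty": 0,"tz": 0,"roll": 0},{"tx": 0,"ty": 0,"tz": 0,"roll": 0}]'

```text
t: 27.35
tool_pos: [0.5219, 0.0482, 0.0218]
tcp_rot: [0.001, -0.082, 0.997, -0.0]
wrist_force: [-0.0, -0.6, 0.3]
width: 0.0359
gripper_force: 0.0
```

Request:
send_rows --plan '[{"tx": 0,"ty": 0,"tz": 0,"roll": 0},{"tx": 0,"ty": 0,"tz": 0,"roll": 0},{"tx": 0,"ty": 0,"tz": 0,"roll": 0},{"tx": 0,"ty": 0,"tz": 0,"roll": 0},{"tx": 0,"ty": 0,"tz": 0,"roll": 0},{"tx": 0,"ty": 0,"tz": -0.01,"roll": 0},{"tx": 0,"ty": 0,"tz": -0.02,"roll": 0},{"tx": 0,"ty": 0,"tz": -0.02,"roll": 0},{"tx": 0,"ty": 0,"tz": -0.02,"roll": 0},{"tx": 0,"ty": 0,"tz": 0,"roll": 0}]' --jaw 0

```text
t: 28.35
tool_pos: [0.5234, 0.0481, 0.0943]
tcp_rot: [0.003, -0.082, 0.997, -0.0]
wrist_force: [1.3, -0.0, -0.3]
width: 0.0103
gripper_force: 39.7
```

Request:
send_rows --plan '[{"tx": 0,"ty": 0.015,"tz": 0,"roll": 0},{"tx": 0,"ty": 0.025,"tz": 0,"roll": 0},{"tx": 0,"ty": 0.0175,"tz": 0,"roll": 0},{"tx": 0,"ty": 0,"tz": 0,"roll": 0},{"tx": 0,"ty": 0,"tz": 0,"roll": 0},{"tx": 0,"ty": 0,"tz": 0,"roll": 0},{"tx": 0,"ty": 0,"tz": 0,"roll": 0},{"tx": 0,"ty": 0,"tz": 0,"roll": 0},{"tx": 0,"ty": 0,"tz": 0,"roll": 0},{"tx": 0,"ty": 0,"tz": 0,"roll": 0}]'

```text
t: 29.35
tool_pos: [0.5118, 0.1047, 0.0909]
tcp_rot: [0.0, -0.082, 0.997, -0.0]
wrist_force: [0.5, -0.2, -0.5]
width: 0.0104
gripper_force: 39.7
```

```bash
python3 -c "
from h import *
go(.5119,.1053,.022)"
```

```text
t 29.35 pos [0.5118 0.1047 0.0909] j [ 0.06 -0.06  1.97 -0.    1.23 -1.68] F [ 0.5 -0.2 -0.5] w 0.0104 gf 39.7 yaw y 99.38 tilt [ 0.0001 -0.    ]
tool delta [-0.0002  0.0006  0.0689]
```

Lower and release it, lift, then swing clear for the final check.

Request:
send_rows --plan '[{"tx": 0,"ty": 0,"tz": 0.015,"roll": 0},{"tx": 0,"ty": 0,"tz": 0.015,"roll": 0},{"tx": 0,"ty": 0,"tz": 0.01,"roll": 0},{"tx": 0,"ty": 0,"tz": 0.01,"roll": 0},{"tx": 0,"ty": 0,"tz": 0.01,"roll": 0},{"tx": 0,"ty": 0,"tz": 0.005,"roll": 0},{"tx": 0,"ty": 0,"tz": 0.004,"roll": 0},{"tx": 0,"ty": 0,"tz": 0,"roll": 0},{"tx": 0,"ty": 0,"tz": 0,"roll": 0},{"tx": 0,"ty": 0,"tz": 0,"roll": 0}]'

```text
t: 30.35
tool_pos: [0.5121, 0.1049, 0.0222]
tcp_rot: [0.0, -0.082, 0.997, -0.0]
wrist_force: [0.3, 0.8, 0.3]
width: 0.0102
gripper_force: 39.7
```

Request:
send_rows --plan '[{"tx": 0,"ty": 0,"tz": 0,"roll": 0},{"tx": 0,"ty": 0,"tz": 0,"roll": 0},{"tx": 0,"ty": 0,"tz": 0,"roll": 0},{"tx": 0,"ty": 0,"tz": 0,"roll": 0},{"tx": 0,"ty": 0,"tz": -0.01,"roll": 0},{"tx": 0,"ty": 0,"tz": -0.02,"roll": 0},{"tx": 0,"ty": 0,"tz": -0.03,"roll": 0},{"tx": 0,"ty": 0,"tz": -0.04,"roll": 0},{"tx": 0,"ty": 0,"tz": -0.04,"roll": 0},{"tx": 0,"ty": 0,"tz": -0.04,"roll": 0}]' --jaw 0.036

```text
t: 31.35
tool_pos: [0.5115, 0.1049, 0.2042]
tcp_rot: [0.0, -0.082, 0.997, 0.0]
wrist_force: [0.5, 0.0, 0.3]
width: 0.0362
gripper_force: 0.0
```

Request:
send_rows --plan '[{"tx": 0.01,"ty": 0.02,"tz": 0,"roll": 0},{"tx": 0.01,"ty": 0.035,"tz": 0,"roll": 0},{"tx": 0.01,"ty": 0.04,"tz": 0,"roll": 0},{"tx": 0.01,"ty": 0.04,"tz": 0,"roll": 0},{"tx": 0.01,"ty": 0.04,"tz": 0,"roll": 0},{"tx": 0.01,"ty": 0.04,"tz": 0,"roll": 0},{"tx": 0.01,"ty": 0.04,"tz": 0,"roll": 0},{"tx": 0.01,"ty": 0.04,"tz": 0,"roll": 0},{"tx": 0.01,"ty": 0.03,"tz": 0,"roll": 0},{"tx": 0,"ty": 0.02,"tz": 0,"roll": 0}]'

```text
t: 32.35
tool_pos: [0.3649, 0.4325, 0.2027]
tcp_rot: [0.0, -0.083, 0.997, 0.0]
wrist_force: [-0.1, -0.9, 0.5]
width: 0.0362
gripper_force: 0.0
```

Run:
```python
from h import *
go(.3,.4,.2)
from rig import eyes
import cv2
c=eyes.capture("top")
cv2.imwrite("pics/t5.png",cv2.resize(c["image"][180:285,170:320,::-1],None,fx=5.3333,fy=5.3333,interpolation=cv2.INTER_CUBIC))
c=eyes.capture("scene")
cv2.imwrite("pics/s5.png",c["image"][...,::-1])
```

```text
t 32.35 pos [0.3649 0.4325 0.2027] j [ 0.74 -0.07  1.78  0.    1.43 -1.  ] F [-0.1 -0.9  0.5] w 0.0362 gf 0.0 yaw y 99.55 tilt [0.0002 0.0008]
tool delta [ 0.0694 -0.0213  0.0026]
```

View pics/t5.png

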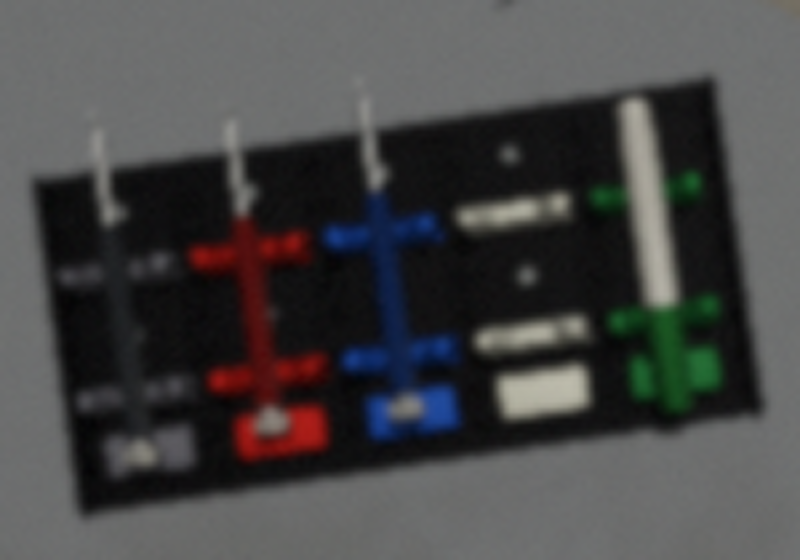

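View pics/s5.png

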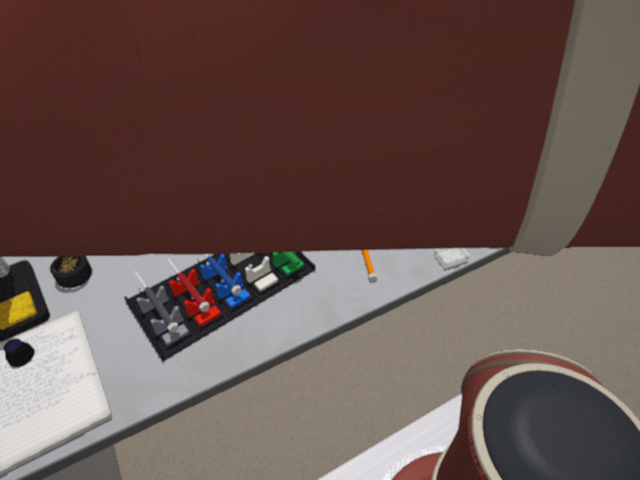

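Every tool lies squarely in its own colour: grey at crop (123,335), red at (256,315), blue at (390,295) and the marker at (656,255). White is empty, nothing else has moved, and the gripper is clear.

```bash
python3 -c "
from rig import ticket
print(ticket.sign_off())"
```

```text
the job is handed in; nothing more can be done
None
```

I moved the three drivers and the marker into the saddles of their own-colour rests, left the white rest empty, never went near the screw dish, and handed the job in at about 32 s of the 96 s allowed.

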